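Swing the saucepan's handle inward to the handle stop

ROBOT

A 6-joint arm with a two-finger parallel gripper is mounted at the origin on a cart in front of the work surface, level with it; the furniture and walls round the work are solid. World frame = base frame: x ahead of the robot, y to its left, z up, the work surface at z = 0. Lengths are in m, angles in degrees, forces in N, time in s.
With the tool pointing down it reaches from about 0.25 to 0.725 m from the base axis. Payload 9.7 kg.
Tool frame: the origin (TCP) lies midway between the tips of the shut fingers; the grasp point (between the pads) lies 19 mm behind it (bot.hold_point_z is the distance from the TCP to the grasp point, in m); z points along the fingers, y is the line along which they close (so a half turn about z gives the same grasp; the last joint's range is limited). The gripper opens to 85 mm and grips with 20 to 120 N. Pads are 22 mm wide; open, the fingers measure 114 mm over their backs; the gripper's body (76 mm by 85 mm) begins 54 mm behind the grasp point. The pads swing forward as they close: fully open they stand 13 mm farther back than shut.
Start: joints at [70.932, 4.979, 10.078, 95.1, 0, 90], TCP at [0.18, 0.52, 0.231] pointing down, gripper open.
Joint ranges: [-179.16, 179.16], [-48.56, 103.87], [-65.8, 70.77], [-126.05, 130.52], [-82.76, 87.17], [-180, 180]. Speed limits (degrees/s): [127.2, 127.2, 147.25, 180, 180, 180].

INTERFACE

Orientations are given as [roll, pitch, yaw] about the fixed x, y, z axes, in that order (R = Rz(yaw) Ry(pitch) Rx(roll)).
In Python, from workcell import bot gives the robot as it stands.
- The arm moves only by the tool play_rows, never from a script. Its argument "steps" is a list that holds one entry, the list of rows, each a list of 4 numbers: the shift along the tool's x, y, z in m, then the turn about the tool's z in rad. In form: [[[tx, ty, tz, yaw], ...]]. A call has exactly 5 rows; each row shifts and turns the commanded pose from where the row before left it, along the tool's axes as they then stand; what a row does not reach is not made up. A row lasts 1/12 s, in which the tool goes at most 41.7 mm and 7.16 degrees, less where a joint would pass 70% of its speed; a pose out of reach is approached as far as the arm can. A call is refused whole if a number of a shift passes 0.0417 or a number of a turn 0.125, either way. A call with a gripper value outside its range is refused whole. "gripper" is the finger opening in m, from 0 to 0.0854, set as the call begins (left out, the last holds). The fingers move at their own pace and stop on an object; "squeeze" is the grip in N (left out, the last holds). Time passes only in rows, so rows that do not move let the fingers close, or fill a call up. It gives the time, the measured TCP pose, the force, the opening and the grip force at its end, in the units of the state.
- bot.get_obs(): the state, without advancing time (a new reading comes with each control period).
- bot.camera(name): name is "scene" or "side" or "wrist"; returns a dict with "img" (400x640x3 uint8, blue, green, red), "vfov" (degrees; the focal length in pixels is half the picture's height over the tangent of half this angle, whatever the lens; pixels are square), "cx", "cy" (the principal point, pixels), "xyz" and "attitude" of the camera in the world. Camera axes: x right, y down, z forward; pixel columns grow to the right and rows downward; lengths in m; the calibration is good to about 2 mm. A picture is of the moment at which its call begins. There is no depth.
- bot.job_done(): hands the job in; it is judged then, once.
The state is a dict: "time": time; "q": joint angles; "qd": joint speeds; "joint_efforts": joint torques, N m; "ee_pos": TCP position; "tcp_rot": TCP orientation; "wrist_force": force on the tool from outside, world axes, zero at the start; "torque": the same for the moment, N m; "opening": finger opening in m; "grasp_force": force on a finger pad.
Only numpy, scipy, OpenCV 4.12 (cv2) and the standard library are available. Lean on these libraries where they do the work, as an engineer would, in place of code of your own. Each camera call takes 0.05 s, during which the arm holds its last target. There are 200 camera calls.

TASK

The saucepan's handle sticks out over the front of the hotplate, where somebody could catch it. Swing it round by the open side, away from the blue casserole, until it points to the back and has pushed the red paddle behind that cooking zone fully in, then let go. Turn the pan on its zone without lifting it off or shifting it away, push the paddle gently and only with the pan's handle, and leave the casserole and the other things alone.

Things in the scene. Friction and masses are not known exactly. Their poses are not given: they have to be found in the camera images.
- hotplate: Fixed tabletop hotplate, steel with a black top, 300 (x) x 490 (y) x 54 mm, in front of the robot. Origin: centre of its underside; x to the back (away from the robot), y to the left, z up; the flat top lies 54 mm above the origin. It stands turned by up to 4 degrees.
- zone_l (a point): Centre of the left cooking zone (grey rings, 176 mm across), on the hotplate's top, at [-20, 125, 54] mm in the hotplate's frame.
- zone_r (a point): Centre of the right cooking zone, at [-20, -125, 54] mm in the hotplate's frame. The saucepan stands on one zone, the casserole on the other.
- saucepan: Loose open steel saucepan, 150 mm across at the rim, 85 mm high, about 0.7 kg, with one straight level black handle. Origin: centre of its underside; z up; +x points along the handle, which starts toward the robot, within 20 degrees of the hotplate's -x. The handle is a bar 20 mm wide (y), 16 mm thick, centre line 66 mm above the underside, ending 190 mm from the pan's axis.
- handle_grip (a point): Point on the handle's centre line, 112 mm from the pan's axis and 66 mm above its underside, where fingers closing across the 20 mm width have room all through the swing (a 26 mm wide ferrule ends 93 mm from the axis).
- handle_end (a point): Outer end of the handle, on its centre line, 190 mm from the pan's axis.
- guard: Fixed low steel rail along the hotplate's back, 440 mm long, its bar 83 mm above the worktop. Origin: below the bar's middle at worktop height, 140 mm behind the hotplate's origin (160 mm behind the zone centres); same axes. It carries a black carriage with an upright red paddle behind each zone; the pan's handle passes over the bar and meets the paddle 160 mm from the pan's axis.
- paddle_l (a joint): How far the left zone's red paddle (24 x 8 mm, 95 to 145 mm above the worktop) is pushed in: 0 out (start), 0.012 m fully in at a hard stop. It slides to the right (hotplate -y), resists with 4 N, stays where left. Its carriage's place is not reported: fully in, its handle-side face is 95 to 135 mm left of the guard's middle, anew each time; feel or look for it.
- paddle_r (a joint): The same for the right zone's paddle: it slides to the left (hotplate +y); fully in, its handle-side face is 95 to 135 mm right of the guard's middle, independently of the left one.
- casserole: Blue lidded casserole, 190 mm across, 148 mm high over its knob, about 2.4 kg, with a loop handle at front and back reaching 121 mm from its axis, on the other zone. Origin: centre of its underside, z up.
- timer: Red and white kitchen timer, 63 mm across, 41 mm high, on the worktop to the right of the hotplate. Origin: centre of its underside.
- red_cup: Small dark red cup, 57 mm across, 38 mm high, right of the hotplate. Origin: centre of its underside.

How it is judged:
By the outcome, as a careful person would: the job done as asked, in the order asked, and still so for the second after the job is handed in, with the robot touching nothing.
It also fails if it takes over 66 s, if anything falls off the work surface, if the arm or the gripper's body presses on something with over 40 N, if the wrist force passes 120 N, or if a joint passes its speed limit or range.

## Working session

There is one attempt and no reset: what is moved stays moved. The work goes in short steps, Python scripts to look and compute and a tool call to move; the robot and the scene stay as the last step left them, time stands still between calls to the robot, and variables do not carry over. Pictures are saved under pics/ and viewed, at most 10 in all, crops included, and the job is handed in when it is done.

Besides the shell and the picture viewer there is one more tool, called after ">>>" by a JSON object that holds its "fn" and its "kwargs", one argument or row to a line. play_rows: Moves the arm, as the interface text tells. Its arguments: {"type":"object","properties":{"steps":{"type":"array","items":{"type":"array","items":{"type":"array","items":{"type":"number"}}}},"gripper":{"type":"number"},"squeeze":{"type":"number"}},"required":["steps"]}

```bash
mkdir -p pics; ls; python3 - <<'E'
from workcell import bot
import cv2,numpy as np
o=bot.get_obs();print(o)
ims=[]
for n in("scene","side"):
    c=bot.camera(n);print(n,{k:v for k,v in c.items() if k!='img'});cv2.imwrite(f"pics/{n}0.png",c['img'])
print(bot.hold_point_z)
E
```

```text
pics
{'time': 0.0, 'q': array([ 7.09315429e+01,  5.01183786e+00,  1.00364786e+01,  9.50992739e+01,
       -2.78250603e-05,  8.99988677e+01]), 'qd': array([-0.1070147 ,  0.07248115,  0.04491868,  0.00479458,  0.02571139,
        0.05499951]), 'joint_efforts': array([-1.75739129e-03, -5.20393181e+01,  4.64802074e+01,  1.63002958e-02,
       -1.93354858e-04,  3.30359718e-06]), 'ee_pos': array([0.17961389, 0.51961852, 0.23059412]), 'tcp_rot': array([-1.79925367e+02,  2.63500583e-05,  1.60932675e+02]), 'wrist_force': array([-0.68371767,  1.44415706, -0.14099212]), 'torque': array([0.00141773, 0.01779267, 0.01392591]), 'grasp_force': 0.0, 'opening': 0.08564102096174324}
scene {'vfov': 57.583754426246756, 'cx': 321.9059920962736, 'cy': 201.6610451678103, 'xyz': array([ 0.06867132, -0.37085772,  0.94399847]), 'attitude': array([-147.08931594,   -0.93062352,  -57.05008772])}
side {'vfov': 53.36144730257983, 'cx': 319.18046094304896, 'cy': 194.57239139893105, 'xyz': array([-0.0790713 , -0.41447381,  0.96526582]), 'attitude': array([-141.36839905,   -0.83308439,  -58.48074211])}
0.0187
```

View pics/scene0.png

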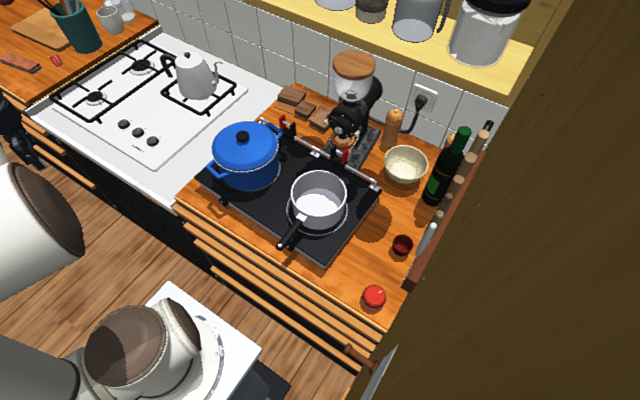

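View pics/side0.png

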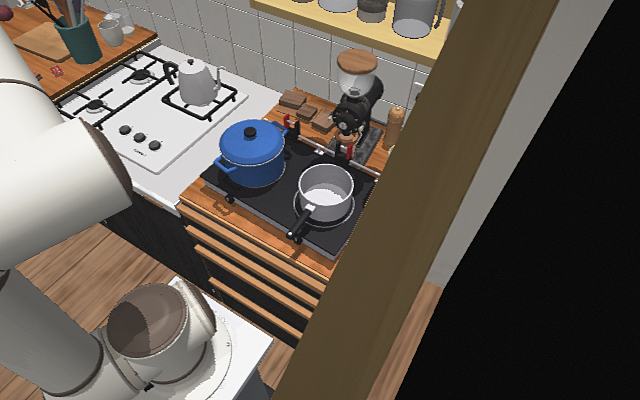

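The saucepan (rim centre about (319,192) in scene) is on the right zone with its handle end near (283,246). The casserole is on the left zone, the open side is to the right, and the right paddle is near (345,155).

```bash
cat > h.py <<'E'
import numpy as np,cv2
from scipy.spatial.transform import Rotation as R
from workcell import bot
def cam(n):
    c=bot.camera(n);c['f']=c['img'].shape[0]/2/np.tan(np.radians(c['vfov']/2));c['R']=R.from_euler('xyz',c['attitude'],degrees=True).as_matrix();return c
def ray(c,px,z):
    px=np.atleast_2d(px).astype(float)
    d=np.c_[(px[:,0]-c['cx'])/c['f'],(px[:,1]-c['cy'])/c['f'],np.ones(len(px))]@c['R'].T
    return c['xyz']+d*((z-c['xyz'][2])/d[:,2])[:,None]
def proj(c,p):
    q=(np.atleast_2d(p)-c['xyz'])@c['R'];return np.c_[q[:,0]/q[:,2]*c['f']+c['cx'],q[:,1]/q[:,2]*c['f']+c['cy']]
def hot(o,yaw,p):
    return np.array(o)+np.atleast_2d(p)@R.from_euler('z',yaw,degrees=True).as_matrix().T
E
python3 - <<'E'
from h import *
c=cam("scene")
print('rim',ray(c,[[319,194]],.139),'end',ray(c,[[283,246]],.12))
print('corners r-front,r-back,', ray(c,[[323,263],[381,188]],.054))
cv2.imwrite("pics/s1.png",cv2.resize(c['img'][110:270,190:400],None,fx=3.75,fy=3.75,interpolation=cv2.INTER_CUBIC))
E
```

```text
rim [[ 0.52919194 -0.0786954   0.139     ]] end [[ 0.35924774 -0.08275203  0.12      ]]
corners r-front,r-back, [[ 0.40046776 -0.17645236  0.054     ]
 [ 0.69871267 -0.19070133  0.054     ]]
```

View pics/s1.png

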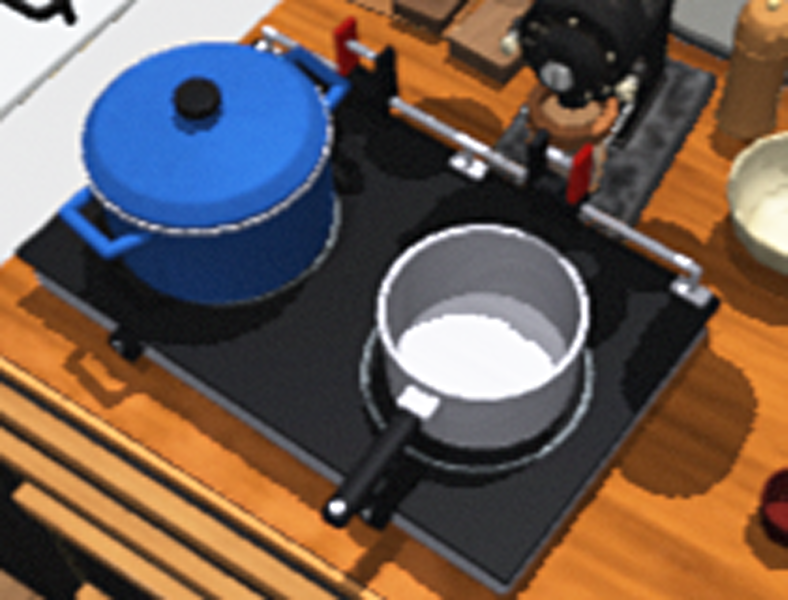

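The crop shows the rim spanning crop columns 378–588 and rows 226–403, and the handle end at (338,510). Hotplate corners are at about (505,582), (715,300) and (25,250), and the right paddle is at (581,172).

```bash
python3 - <<'E'
from h import *
c=cam("scene")
u=lambda a:np.array(a)/3.75+[190,110]
# rim outer circle
from scipy.optimize import least_squares
P=ray(c,u([[378,305],[588,310],[483,226],[400,258],[560,250]]),.139)[:,:2]
s=least_squares(lambda x:np.hypot(*(P-x).T)-.075,[.53,-.08]);print('pan',s.x,s.fun*1e3)
e=ray(c,u([[338,510],[410,425]]),.12);print('end/mid',e,np.hypot(*(e[0,:2]-s.x)),np.degrees(np.arctan2(*(e[:,:2]-s.x).T[::-1])))
K=ray(c,u([[505,582],[715,300],[22,252]]),.054)[:,:2];print('corners',K,np.linalg.norm(K[1]-K[0]),np.linalg.norm(K[2]-K[0]))
d=K[2]-K[0];d2=K[1]-K[0];print('yaw',np.degrees(np.arctan2(-d[0],d[1])),np.degrees(np.arctan2(d2[1],d2[0])))
print('paddle',ray(c,u([[581,172]]),.12))
r=ray(c,u([[368,375],[593,375],[480,470]]),.054);print('zone ring',r)
o=K[:].mean(0);o=(K[1]+K[2])/2;print('origin',o,'zone',hot([*o,0],2,[-.02,-.125,.054]))
E
```

```text
pan [ 0.53433524 -0.07526878] [ 0.55095177 -0.38539219 -1.20610996  0.24474409  1.5351674 ]
end/mid [[ 0.35531691 -0.07679129  0.12      ]
 [ 0.43494423 -0.07960812  0.12      ]] 0.1790248097612654 [-179.51272376 -177.50009789]
corners [[ 0.39767073 -0.18345398]
 [ 0.69168783 -0.19329622]
 [ 0.42315461  0.29605708]] 0.2941817916557285 0.48018775932875746
yaw -3.042154553863655 -1.917262405863503
paddle [[ 0.69554455 -0.06119233  0.12      ]]
zone ring [[ 0.48255705 -0.00446543  0.054     ]
 [ 0.57766591 -0.14803755  0.054     ]
 [ 0.46151245 -0.12066561  0.054     ]]
origin [0.55742122 0.05138043] zone [[ 0.54179584 -0.07424141  0.054     ]]
```

>>> {"fn": "play_rows", "kwargs": {
  "steps": [
    [[-0.0212,-0.0243,0,0],[-0.0212,-0.0243,0,0],[-0.0212,-0.0243,0,0],[-0.0212,-0.0243,0,0],[-0.0212,-0.0243,0,0]]
  ],
  "gripper": 0.06
}}

```text
time: 0.62
ee_pos: [0.2403, 0.3689, 0.2311]
tcp_rot: [-180.0, -0.0, 161.0]
wrist_force: [0.3, 0.7, -0.6]
opening: 0.0598
grasp_force: 0.0
```

>>> {"fn": "play_rows", "kwargs": {
  "steps": [
    [[-0.0212,-0.0243,0,0],[-0.0212,-0.0243,0,0],[-0.0212,-0.0243,0,0],[-0.0212,-0.0243,0,0],[-0.0212,-0.0243,0,0]]
  ]
}}

```text
time: 1.03
ee_pos: [0.3008, 0.2194, 0.2313]
tcp_rot: [180.0, 0.0, 161.0]
wrist_force: [1.1, -0.1, 0.1]
opening: 0.0598
grasp_force: 0.0
```

>>> {"fn": "play_rows", "kwargs": {
  "steps": [
    [[-0.0212,-0.0243,0,0],[-0.0212,-0.0243,0,0],[-0.0212,-0.0243,0,0],[-0.0212,-0.0243,0,0],[-0.0212,-0.0243,0,0]]
  ]
}}

```text
time: 1.45
ee_pos: [0.3613, 0.0698, 0.2314]
tcp_rot: [180.0, 0.0, 160.9]
wrist_force: [-0.1, 0.4, -0.1]
opening: 0.0602
grasp_force: 0.0
```

>>> {"fn": "play_rows", "kwargs": {
  "steps": [
    [[-0.0212,-0.0243,0,0],[-0.0212,-0.0243,0,0],[-0.0212,-0.0243,0,0],[-0.0212,-0.0243,0,0],[-0.0212,-0.0243,0,0]]
  ]
}}

```text
time: 1.87
ee_pos: [0.4218, -0.0798, 0.2313]
tcp_rot: [180.0, 0.0, 160.9]
wrist_force: [0.5, 0.8, 1.1]
opening: 0.0603
grasp_force: 0.0
```

>>> {"fn": "play_rows", "kwargs": {
  "steps": [
    [[0,0,0,0.1134],[0,0,0,0.1134],[0,0,0,0.1134],[0,0,0,0.1134],[0,0,0,0.1134]]
  ]
}}

```text
time: 2.28
ee_pos: [0.4216, -0.0782, 0.2311]
tcp_rot: [-180.0, -0.0, 128.1]
wrist_force: [0.4, 0.4, -0.4]
opening: 0.0603
grasp_force: 0.0
```

>>> {"fn": "play_rows", "kwargs": {
  "steps": [
    [[0,0,0,0.1134],[0,0,0,0.1134],[0,0,0,0.1134],[0,0,0,0.1134],[0,0,0,0.1134]]
  ]
}}

```text
time: 2.7
ee_pos: [0.4216, -0.078, 0.2312]
tcp_rot: [-180.0, -0.0, 95.6]
wrist_force: [1.0, 0.2, -0.2]
opening: 0.06
grasp_force: 0.0
```

>>> {"fn": "play_rows", "kwargs": {
  "steps": [
    [[0,0,0,0.1134],[0,0,0,0.1134],[0,0,0,0.1134],[0,0,0,0.1134],[0,0,0,0.1134]]
  ]
}}

```text
time: 3.12
ee_pos: [0.4216, -0.078, 0.2312]
tcp_rot: [-180.0, 0.0, 63.2]
wrist_force: [0.9, -0.5, -0.6]
opening: 0.0597
grasp_force: 0.0
```

>>> {"fn": "play_rows", "kwargs": {
  "steps": [
    [[0,0,0,0.1134],[0,0,0,0.1134],[0,0,0,0.1134],[0,0,0,0.1134],[0,0,0,0.1134]]
  ]
}}

```text
time: 3.53
ee_pos: [0.4216, -0.078, 0.2312]
tcp_rot: [-180.0, 0.0, 30.7]
wrist_force: [0.3, 0.3, 0.0]
opening: 0.06
grasp_force: 0.0
```

>>> {"fn": "play_rows", "kwargs": {
  "steps": [
    [[0,0,0,0.1134],[0,0,0,0.1134],[0,0,0,0.1134],[0,0,0,0.1134],[0,0,0,0.1134]]
  ]
}}

```text
time: 3.95
ee_pos: [0.4216, -0.078, 0.2312]
tcp_rot: [180.0, 0.0, -1.8]
wrist_force: [0.9, 0.3, -0.1]
opening: 0.06
grasp_force: 0.0
```

```bash
python3 - <<'E'
from h import *
o=bot.get_obs();print(o['time'],o['q'],o['ee_pos'],o['tcp_rot'],o['opening'])
c=cam("wrist");cv2.imwrite("pics/w1.png",c['img']);print(c['xyz'],c['attitude'],c['f'])
print(proj(c,[[.5343,-.0753,.139],[.355,-.0768,.12],[.6955,-.061,.12]]))
E
```

```text
3.95 [-1.04837412e+01 -1.14817658e+01 -5.63178834e+00  9.58610318e+01
 -1.99611630e-03  1.71338826e+02] [ 0.42155396 -0.07801678  0.23118321] [ 1.79999691e+02  1.12289551e-02 -1.82256662e+00] 0.05997535901242109
[ 0.49749618 -0.07986215  0.37388559] [ 1.62654493e+02  2.56231868e-02 -9.18720744e+01] 335.0275759725308
[[ 303.77765296   37.98564551]
 [ 314.67278693  273.89845892]
 [ 266.65039125 -279.00568231]]
```

View pics/w1.png

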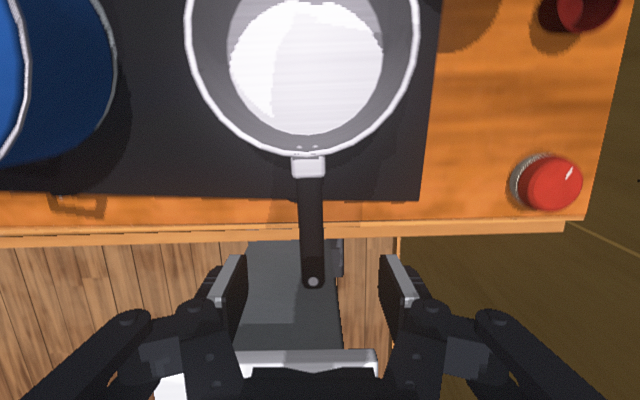

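The wrist view shows the rim's lower arc, with its left edge near column 184, right near 420 and bottom at (303,157). The handle runs from (308,180) to its end at about (314,288).

```bash
python3 - <<'E'
from h import *
from scipy.optimize import least_squares
c=cam("wrist")
g=cv2.cvtColor(c['img'],cv2.COLOR_BGR2GRAY).astype(int)
# outer rim edge: radial search outward->inward from black surroundings
pts=[]
c0=proj(c,[[.5343,-.0753,.139]])[0]
for a in np.radians(np.r_[5:75:5,105:176:5]):
    d=np.array([np.cos(a),np.sin(a)])
    for r in np.arange(145,95,-.5):
        x,y=c0+r*d
        if 0<=y<400 and g[int(round(y)),int(round(x))]>120: pts.append(c0+r*d);break
P=ray(c,pts,.139)[:,:2]
s=least_squares(lambda x:np.hypot(*(P-x[:2]).T)-.075,[.53,-.08],loss='soft_l1',f_scale=.001)
print('pan',s.x,np.round((np.hypot(*(P-s.x).T)-.075)*1e3,1))
# handle edges at z .128 rows 190..270
L=[]
for y in range(190,275,10):
    row=g[y,285:345];m=np.where(row<60)[0];print(y,m.min()+285,m.max()+285)
H=ray(c,[[309,190],[312,240],[314,288]],.128)[:,:2];print(H,np.degrees(np.arctan2(*(H-s.x).T[::-1]))%360,np.hypot(*(H-s.x).T))
E
```

```text
pan [ 0.53373599 -0.07308822] [20.3 20.9 18.4 -0.8 22.  -0.6 -0.4 -0.  -0.7 -0.4 -0.1 -0.8 -0.2 -0.6
  0.3  0.4  0.2 -0.1  0.4  0.2  0.6 -0.4  0.3  0.5 -0.3  0.5 -0.2  0.
 -0.2]
190 285 344
200 288 322
210 298 322
220 299 322
230 300 323
240 300 339
250 301 324
260 302 325
270 302 325
[[ 0.43112857 -0.07487784]
 [ 0.38984844 -0.07545022]
 [ 0.34631711 -0.0753199 ]] [180.99921795 180.9404583  180.68221341] [0.10262302 0.14390694 0.18743216]
```

>>> {"fn": "play_rows", "kwargs": {
  "steps": [
    [[0,-0.003,0.016,-0.045],[0,0,0.016,0],[0,0,0.016,0],[0,0,0.016,0],[0,0,0.016,0]]
  ]
}}

```text
time: 4.47
ee_pos: [0.4216, -0.075, 0.1505]
tcp_rot: [-180.0, 0.0, 1.3]
wrist_force: [0.2, -0.1, -0.0]
opening: 0.0599
grasp_force: 0.0
```

>>> {"fn": "play_rows", "kwargs": {
  "steps": [
    [[0,0,0.01,0],[0,0,0.01,0],[0,0,0.01,0],[0,0,0.01,0],[0,0,0.01,0]]
  ]
}}

```text
time: 4.88
ee_pos: [0.4219, -0.0751, 0.1007]
tcp_rot: [180.0, -0.0, 1.1]
wrist_force: [-0.8, -0.4, 0.4]
opening: 0.0599
grasp_force: 0.0
```

>>> {"fn": "play_rows", "kwargs": {
  "steps": [
    [[0,0,0,0],[0,0,0,0],[0,0,0,0],[0,0,0,0],[0,0,0,0]]
  ],
  "gripper": 0.026,
  "squeeze": 60
}}

```text
time: 5.3
ee_pos: [0.4221, -0.0751, 0.1019]
tcp_rot: [180.0, -0.1, 1.1]
wrist_force: [0.9, -0.6, 0.4]
opening: 0.0259
grasp_force: 0.0
```

```bash
python3 - <<'E'
from h import *
o=bot.get_obs();print(o['time'],o['q'],o['ee_pos'],o['tcp_rot'],o['opening'])
c=cam("wrist");cv2.imwrite("pics/w2.png",c['img'])
E
```

```text
5.3 [-1.00881322e+01 -1.24155891e+01 -2.07064671e+01  8.16526641e+01
 -1.92503839e-03  1.68834264e+02] [ 0.42205519 -0.07509901  0.10188812] [ 1.79987178e+02 -5.50164356e-02  1.07760889e+00] 0.025870998720756072
```

View pics/w2.png

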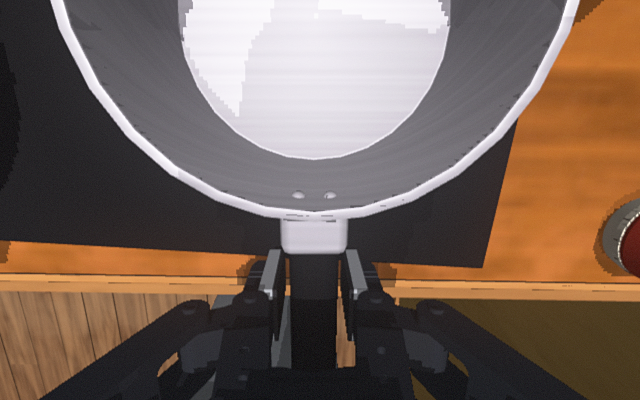

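The handle (columns 290–338) sits centred between the nearly shut fingers, clear of the ferrule. I'll close the grip and start the swing slowly.

>>> {"fn": "play_rows", "kwargs": {
  "steps": [
    [[0,0,0,0],[0,0,0,0],[0,0,0,0],[0,0,0,0],[0,0,0,0]]
  ],
  "gripper": 0.0,
  "squeeze": 60
}}

```text
time: 5.77
ee_pos: [0.422, -0.0751, 0.1019]
tcp_rot: [180.0, -0.0, 1.1]
wrist_force: [-1.9, 0.0, 5.1]
opening: 0.0191
grasp_force: 59.6
```

>>> {"fn": "play_rows", "kwargs": {
  "steps": [
    [[0.0001,0.0045,0,-0.04],[0.0001,0.0045,0,-0.04],[0.0001,0.0045,0,-0.04],[0.0001,0.0045,0,-0.04],[0.0001,0.0045,0,-0.04]]
  ]
}}

```text
time: 6.18
ee_pos: [0.424, -0.0968, 0.1018]
tcp_rot: [-179.9, 0.0, 12.7]
wrist_force: [-5.5, 5.6, 8.9]
opening: 0.0188
grasp_force: 60.1
```

>>> {"fn": "play_rows", "kwargs": {
  "steps": [
    [[0.0002,0.0067,-0.0002,-0.06],[0.0002,0.0067,0,-0.06],[0.0002,0.0067,0,-0.06],[0.0002,0.0067,0,-0.06],[0.0002,0.0067,0,-0.06]]
  ]
}}

```text
time: 6.6
ee_pos: [0.4361, -0.1284, 0.1019]
tcp_rot: [-179.9, 0.0, 29.9]
wrist_force: [-4.4, 2.8, 8.1]
opening: 0.0188
grasp_force: 59.9
```

>>> {"fn": "play_rows", "kwargs": {
  "steps": [
    [[0.0002,0.0067,0,-0.06],[0.0002,0.0067,0,-0.06],[0.0002,0.0067,0,-0.06],[0.0002,0.0067,0,-0.06],[0.0002,0.0067,0,-0.06]]
  ]
}}

```text
time: 7.02
ee_pos: [0.4567, -0.1548, 0.1019]
tcp_rot: [-179.9, 0.0, 47.1]
wrist_force: [-6.1, 2.1, 8.7]
opening: 0.0194
grasp_force: 59.9
```

>>> {"fn": "play_rows", "kwargs": {
  "steps": [
    [[0.0002,0.0067,0,-0.06],[0.0002,0.0067,0,-0.06],[0.0002,0.0067,0,-0.06],[0.0002,0.0067,0,-0.06],[0.0002,0.0067,0,-0.06]]
  ]
}}

```text
time: 7.43
ee_pos: [0.4843, -0.1739, 0.1019]
tcp_rot: [-180.0, 0.0, 64.3]
wrist_force: [-6.0, 0.2, 7.8]
opening: 0.0186
grasp_force: 59.9
```

```bash
python3 - <<'E'
from h import *
o=bot.get_obs();y=np.radians(o['tcp_rot'][2]);e=o['ee_pos'];print(o['q'],e,o['tcp_rot'],o['wrist_force'],o['torque'])
print('pan centre implied',e[:2]+.1118*np.array([np.cos(y),np.sin(y)]))
E
```

```text
[-1.97335349e+01 -3.80050445e-01 -9.75882700e+00  8.06699911e+01
 -3.33386415e-02  9.60001002e+01] [ 0.48431928 -0.17390747  0.10186449] [-1.79954984e+02  3.82536835e-02  6.42663941e+01] [-5.99758192  0.16530989  7.75565   ] [-0.0424703   1.08205215  0.21203233]
pan centre implied [ 0.53286145 -0.07319551]
```

>>> {"fn": "play_rows", "kwargs": {
  "steps": [
    [[0.0002,0.0067,0,-0.06],[0.0002,0.0067,0,-0.06],[0.0002,0.0067,0,-0.06],[0.0002,0.0067,0,-0.06],[0.0002,0.0067,0,-0.06]]
  ]
}}

```text
time: 7.85
ee_pos: [0.5164, -0.184, 0.1019]
tcp_rot: [-180.0, 0.0, 81.4]
wrist_force: [-4.4, -1.1, 6.7]
opening: 0.0185
grasp_force: 59.8
```

>>> {"fn": "play_rows", "kwargs": {
  "steps": [
    [[0.0002,0.0067,0,-0.06],[0.0002,0.0067,0,-0.06],[0.0002,0.0067,0,-0.06],[0.0002,0.0067,0,-0.06],[0.0002,0.0067,0,-0.06]]
  ]
}}

```text
time: 8.27
ee_pos: [0.55, -0.1841, 0.1019]
tcp_rot: [-180.0, 0.1, 98.6]
wrist_force: [-2.5, -2.1, 5.6]
opening: 0.0191
grasp_force: 59.6
```

>>> {"fn": "play_rows", "kwargs": {
  "steps": [
    [[0.0002,0.0067,0,-0.06],[0.0002,0.0067,0,-0.06],[0.0002,0.0067,0,-0.06],[0.0002,0.0067,0,-0.06],[0.0002,0.0067,0,-0.06]]
  ]
}}

```text
time: 8.68
ee_pos: [0.5822, -0.1743, 0.1019]
tcp_rot: [-180.0, 0.1, 115.8]
wrist_force: [-3.0, -2.3, 5.8]
opening: 0.0193
grasp_force: 59.6
```

>>> {"fn": "play_rows", "kwargs": {
  "steps": [
    [[0.0002,0.0067,0,-0.06],[0.0002,0.0067,0,-0.06],[0.0002,0.0067,0,-0.06],[0.0002,0.0067,0,-0.06],[0.0002,0.0067,0,-0.06]]
  ]
}}

```text
time: 9.1
ee_pos: [0.6099, -0.1555, 0.1019]
tcp_rot: [-180.0, 0.1, 133.0]
wrist_force: [-1.4, -2.7, 5.2]
opening: 0.0194
grasp_force: 59.5
```

>>> {"fn": "play_rows", "kwargs": {
  "steps": [
    [[0.0002,0.0067,0,-0.06],[0.0002,0.0067,0,-0.06],[0.0002,0.0067,0,-0.06],[0.0002,0.0067,0,-0.06],[0.0002,0.0067,0,-0.06]]
  ]
}}

```text
time: 9.52
ee_pos: [0.6308, -0.1292, 0.1019]
tcp_rot: [-180.0, 0.1, 150.2]
wrist_force: [0.0, -2.7, 3.7]
opening: 0.0188
grasp_force: 59.5
```

```bash
python3 - <<'E'
from h import *
o=bot.get_obs();y=np.radians(o['tcp_rot'][2]);e=o['ee_pos'];print(o['q'],e,o['tcp_rot'],o['wrist_force'],o['torque'])
print('pan centre implied',e[:2]+.1118*np.array([np.cos(y),np.sin(y)]))
c=cam("scene");cv2.imwrite("pics/s2.png",cv2.resize(c['img'][110:270,190:400],None,fx=3.75,fy=3.75,interpolation=cv2.INTER_CUBIC))
E
```

```text
[-1.15565938e+01  1.72110778e+01  9.91317514e+00  8.26445375e+01
 -4.58773610e-02  1.82538650e+01] [ 0.6308191  -0.12922353  0.101894  ] [-1.79974461e+02  6.90333690e-02  1.50189534e+02] [ 0.00981206 -2.69437272  3.71214677] [-0.39753805  0.11989728 -0.03182089]
pan centre implied [ 0.53381307 -0.07364412]
```

View pics/s2.png

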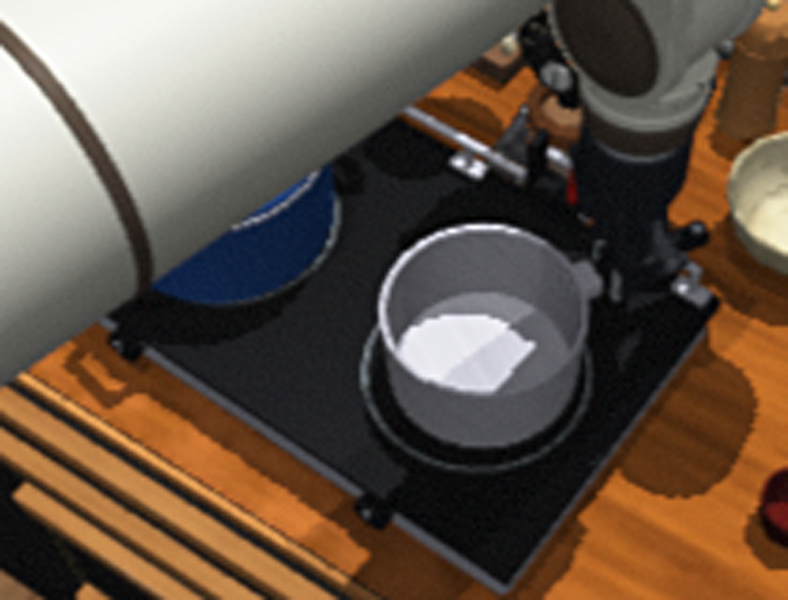

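The pan is still centred on its rings (rim 378–588 as before), and the handle is approaching the red paddle near (573,188). I'll slow down from here.

>>> {"fn": "play_rows", "kwargs": {
  "steps": [
    [[0.0001,0.0045,0,-0.04],[0.0001,0.0045,0,-0.04],[0.0001,0.0045,0,-0.04],[0.0001,0.0045,0,-0.04],[0.0001,0.0045,0,-0.04]]
  ]
}}

```text
time: 9.98
ee_pos: [0.6399, -0.1088, 0.1019]
tcp_rot: [-180.0, 0.1, 161.5]
wrist_force: [-0.6, -2.8, 3.8]
opening: 0.0195
grasp_force: 59.6
```

>>> {"fn": "play_rows", "kwargs": {
  "steps": [
    [[0.0001,0.0034,0,-0.03],[0.0001,0.0034,0,-0.03],[0,0.0034,0,-0.03],[0,0.0022,0,-0.02],[0,0.0022,0,-0.02]]
  ]
}}

```text
time: 10.4
ee_pos: [0.6436, -0.0945, 0.1019]
tcp_rot: [-180.0, 0.1, 169.0]
wrist_force: [1.2, -2.9, 5.5]
opening: 0.0189
grasp_force: 59.7
```

>>> {"fn": "play_rows", "kwargs": {
  "steps": [
    [[0,0.0011,0,-0.01],[0,0.0011,0,-0.01],[0,0.0011,0,-0.01],[0,0.0011,0,-0.01],[0,0.0011,0,-0.01]]
  ]
}}

```text
time: 10.82
ee_pos: [0.6445, -0.0892, 0.1019]
tcp_rot: [-180.0, 0.1, 171.8]
wrist_force: [1.1, -3.9, 5.1]
opening: 0.0188
grasp_force: 59.7
```

>>> {"fn": "play_rows", "kwargs": {
  "steps": [
    [[0,0.0011,0,-0.01],[0,0.0011,0,-0.01],[0,0.0011,0,-0.01],[0,0.0011,0,-0.01],[0,0.0011,0,-0.01]]
  ]
}}

```text
time: 11.23
ee_pos: [0.6451, -0.0837, 0.1019]
tcp_rot: [-180.0, 0.1, 174.7]
wrist_force: [0.7, -2.3, 5.2]
opening: 0.0192
grasp_force: 59.7
```

```bash
python3 - <<'E'
from h import *
o=bot.get_obs();y=np.radians(o['tcp_rot'][2]);e=o['ee_pos'];print(o['q'],e,o['tcp_rot'],o['wrist_force'],o['torque'])
print('pan centre implied',e[:2]+.1118*np.array([np.cos(y),np.sin(y)]))
E
```

```text
[-7.38239906e+00  1.81400958e+01  1.10715630e+01  8.28707562e+01
 -2.37171081e-02 -2.07204682e+00] [ 0.64514099 -0.08370663  0.10190443] [-1.79974103e+02  5.98137651e-02  1.74689649e+02] [ 0.73064941 -2.26356043  5.2456282 ] [-0.59401934 -0.21545053 -0.03484376]
pan centre implied [ 0.53382083 -0.07335948]
```

>>> {"fn": "play_rows", "kwargs": {
  "steps": [
    [[0,0.0009,0,-0.008],[0,0.0009,0,-0.008],[0,0.0009,0,-0.008],[0,0.0009,0,-0.008],[0,0.0009,0,-0.008]]
  ]
}}

```text
time: 11.65
ee_pos: [0.6456, -0.0792, 0.1019]
tcp_rot: [-180.0, 0.1, 177.0]
wrist_force: [0.8, -2.6, 5.0]
opening: 0.019
grasp_force: 59.7
```

>>> {"fn": "play_rows", "kwargs": {
  "steps": [
    [[0,0.0007,0,-0.006],[0,0.0007,0,-0.006],[0,0.0007,0,-0.006],[0,0.0007,0,-0.006],[0,0.0007,0,-0.006]]
  ]
}}

```text
time: 12.07
ee_pos: [0.6457, -0.0758, 0.102]
tcp_rot: [-180.0, 0.1, 178.7]
wrist_force: [0.9, -4.0, 5.5]
opening: 0.019
grasp_force: 59.7
```

>>> {"fn": "play_rows", "kwargs": {
  "steps": [
    [[0,0.0007,0,-0.006],[0,0.0007,0,-0.006],[0,0.0007,0,-0.006],[0,0.0007,0,-0.006],[0,0.0007,0,-0.006]]
  ]
}}

```text
time: 12.48
ee_pos: [0.6459, -0.0729, 0.1019]
tcp_rot: [-179.9, 0.1, -179.6]
wrist_force: [3.2, -6.1, 5.1]
opening: 0.0188
grasp_force: 59.6
```

```bash
python3 - <<'E'
from h import *
o=bot.get_obs();y=np.radians(o['tcp_rot'][2]);e=o['ee_pos'];print(o['q'],e,o['tcp_rot'],o['wrist_force'],o['torque'])
print('pan centre implied',e[:2]+.1118*np.array([np.cos(y),np.sin(y)]))
c=cam("scene");cv2.imwrite("pics/s3.png",cv2.resize(c['img'][130:190,310:400],None,fx=8,fy=8,interpolation=cv2.INTER_CUBIC))
E
```

```text
[-6.40353973 18.02244353 10.92837931 82.81248602 -0.0871467  -6.76072935] [ 0.64585804 -0.0729212   0.1019414 ] [-1.79902458e+02  8.25407487e-02 -1.79642811e+02] [ 3.16988379 -6.07636247  5.11201555] [-1.25971197 -0.41646742 -0.29507497]
pan centre implied [ 0.53406021 -0.07361817]
```

View pics/s3.png

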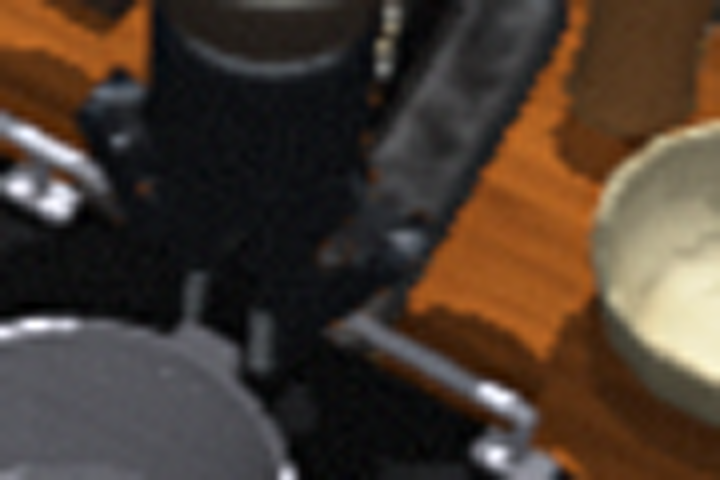

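The gripper hides the paddle, but the side force and yaw torque rose at yaw of about 179°, so the handle has met it. I'll push on slowly for about 4–5°, watching for the hard stop.

>>> {"fn": "play_rows", "kwargs": {
  "steps": [
    [[0,0.0006,0,-0.005],[0,0.0006,0,-0.005],[0,0.0006,0,-0.005],[0,0.0006,0,-0.005],[0,0.0006,0,-0.005]]
  ]
}}

```text
time: 12.95
ee_pos: [0.646, -0.07, 0.1019]
tcp_rot: [-179.9, 0.1, -178.2]
wrist_force: [4.0, -6.6, 3.5]
opening: 0.0189
grasp_force: 59.6
```

>>> {"fn": "play_rows", "kwargs": {
  "steps": [
    [[0,0.0006,0,-0.005],[0,0.0006,0,-0.005],[0,0.0006,0,-0.005],[0,0.0005,0,-0.005],[0,0.0005,0,-0.005]]
  ]
}}

```text
time: 13.37
ee_pos: [0.646, -0.0672, 0.1019]
tcp_rot: [-179.9, 0.1, -176.8]
wrist_force: [4.0, -6.5, 3.9]
opening: 0.0192
grasp_force: 59.6
```

```bash
python3 - <<'E'
from h import *
o=bot.get_obs();y=np.radians(o['tcp_rot'][2]);e=o['ee_pos'];print(o['q'],e,o['tcp_rot'],o['wrist_force'],o['torque'])
print('pan centre implied',e[:2]+.1118*np.array([np.cos(y),np.sin(y)]))
E
```

```text
[-5.8986265  17.91995923 10.80075136 82.75463292 -0.08471833 -9.11636426] [ 0.64599723 -0.06716532  0.10194581] [-1.79896363e+02  1.11142859e-01 -1.76782255e+02] [ 3.97435895 -6.5410018   3.88164229] [-1.22510291 -0.75026986 -0.35699707]
pan centre implied [ 0.53437349 -0.07344073]
```

>>> {"fn": "play_rows", "kwargs": {
  "steps": [
    [[0,0.0004,0,-0.004],[0,0.0004,0,-0.003],[0,0.0004,0,-0.003],[0,0.0003,0,-0.003],[0,0.0003,0,-0.003]]
  ]
}}

```text
time: 13.78
ee_pos: [0.6459, -0.066, 0.102]
tcp_rot: [-179.8, 0.1, -175.9]
wrist_force: [5.1, -11.4, 4.7]
opening: 0.0187
grasp_force: 59.8
```

```bash
python3 - <<'E'
from h import *
o=bot.get_obs();print(o['ee_pos'],o['tcp_rot'],o['wrist_force'],o['torque'])
E
```

```text
[ 0.64593469 -0.06604703  0.10195693] [-1.79827785e+02  1.12395587e-01 -1.75924327e+02] [  5.08233917 -11.35187517   4.73853973] [-2.02638631 -0.78697949 -0.64559188]
```

>>> {"fn": "play_rows", "kwargs": {
  "steps": [
    [[0,0.0003,0,-0.002],[0,0.0003,0,-0.002],[0,0,0,0],[0,0,0,0],[0,0,0,0]]
  ]
}}

```text
time: 14.2
ee_pos: [0.6459, -0.066, 0.102]
tcp_rot: [-179.8, 0.1, -175.8]
wrist_force: [5.7, -11.9, 4.1]
opening: 0.0191
grasp_force: 59.9
```

```bash
python3 - <<'E'
from h import *
o=bot.get_obs();print(o['ee_pos'],o['tcp_rot'],o['wrist_force'],o['torque'])
E
```

```text
[ 0.64594133 -0.0660359   0.10197556] [-1.79785729e+02  1.18343598e-01 -1.75752336e+02] [  5.65651761 -11.88045067   4.0727764 ] [-2.19407875 -0.91637583 -0.78095189]
```

The tool has stalled, with force and torque up while it doesn't move, so the paddle is at its stop. I'll ease the load and let go.

>>> {"fn": "play_rows", "kwargs": {
  "steps": [
    [[0,-0.0004,0,0.002],[0,0,0,0],[0,0,0,0],[0,0,0,0],[0,0,0,0]]
  ]
}}

```text
time: 14.62
ee_pos: [0.6459, -0.066, 0.1019]
tcp_rot: [-179.8, 0.1, -175.8]
wrist_force: [4.8, -10.6, 3.7]
opening: 0.0193
grasp_force: 59.8
```

>>> {"fn": "play_rows", "kwargs": {
  "steps": [
    [[0,0,0,0],[0,0,0,0],[0,0,0,0],[0,0,0,0],[0,0,0,0]]
  ],
  "gripper": 0.05
}}

```text
time: 15.03
ee_pos: [0.6448, -0.0638, 0.1012]
tcp_rot: [180.0, -0.0, -175.7]
wrist_force: [0.4, 0.7, 0.8]
opening: 0.0501
grasp_force: 0.0
```

>>> {"fn": "play_rows", "kwargs": {
  "steps": [
    [[0,0,-0.006,0],[0,0,-0.01,0],[0,0,-0.015,0],[0,0,-0.02,0],[0,0,-0.02,0]]
  ]
}}

```text
time: 15.45
ee_pos: [0.6449, -0.064, 0.1741]
tcp_rot: [180.0, 0.0, -175.7]
wrist_force: [0.5, 0.4, -0.1]
opening: 0.0501
grasp_force: 0.0
```

>>> {"fn": "play_rows", "kwargs": {
  "steps": [
    [[0,0,-0.02,0],[0,0,-0.02,0],[0,0,-0.02,0],[0.01,0,-0.01,0],[0.02,0,0,0]]
  ]
}}

```text
time: 15.87
ee_pos: [0.6162, -0.0663, 0.245]
tcp_rot: [-180.0, 0.2, -175.7]
wrist_force: [0.7, 0.0, 0.3]
opening: 0.0503
grasp_force: 0.0
```

>>> {"fn": "play_rows", "kwargs": {
  "steps": [
    [[0.03,0,0,0],[0.03,0,0,0],[0.03,0,0,0],[0.03,0,0,0],[0.03,0,0,0]]
  ]
}}

```text
time: 16.28
ee_pos: [0.4634, -0.0776, 0.2425]
tcp_rot: [-180.0, 0.0, -175.7]
wrist_force: [-0.8, -0.3, 0.8]
opening: 0.0501
grasp_force: 0.0
```

>>> {"fn": "play_rows", "kwargs": {
  "steps": [
    [[0.03,0,0,0],[0.02,0,0,0],[0.01,0,0,0],[0,0,0,0],[0,0,0,0]]
  ]
}}

```text
time: 16.7
ee_pos: [0.4059, -0.0822, 0.2429]
tcp_rot: [-180.0, 0.1, -175.7]
wrist_force: [-0.2, -0.4, 0.6]
opening: 0.0504
grasp_force: 0.0
```

```bash
python3 - <<'E'
from h import *
o=bot.get_obs();print(o['time'],o['ee_pos'],o['q'],o['wrist_force'])
c=cam("scene");a=cv2.resize(c['img'][110:270,190:400],None,fx=3.75,fy=3.75,interpolation=cv2.INTER_CUBIC)
cv2.imwrite("pics/s4.png",a)
c=cam("wrist");cv2.imwrite("pics/w4.png",c['img'])
E
```

```text
16.7 [ 0.40586    -0.08221227  0.24287289] [-1.14542690e+01 -1.32470192e+01 -5.77595660e+00  9.73820586e+01
  4.64686192e-03 -1.57416905e+01] [-0.17621342 -0.43625202  0.6173526 ]
```

View pics/w4.png

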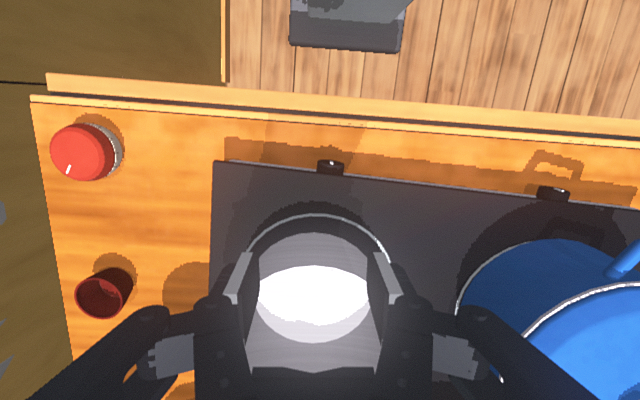

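View pics/s4.png

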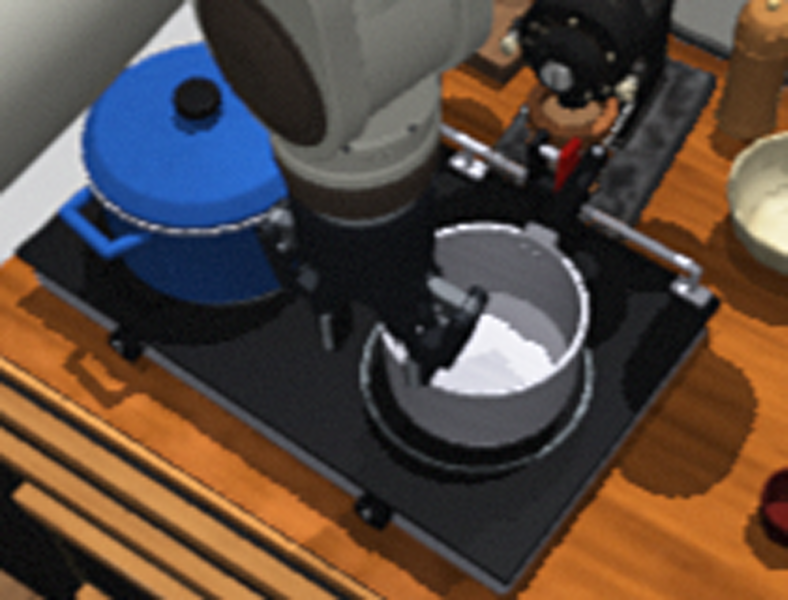

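```bash
python3 - <<'E'
from h import *
c=cam("scene");new=c['img'];old=cv2.imread("pics/scene0.png")
for n,im in(('old',old),('new',new)):
    w=im[140:168,332:356].astype(int);m=(w[...,2]>110)&(w[...,1]<60)&(w[...,0]<60)
    y,x=np.nonzero(m);print(n,m.sum(),x.min()+332,x.max()+332,y.min()+140,y.max()+140,'top',[(x[y==t]+332).mean().round(1) for t in sorted(set(y))[:3]])
print('12mm shift px',proj(c,[[.6955,-.049,.145]])-proj(c,[[.6955,-.061,.145]]))
g=ray(c,np.array([[540,236]])/3.75+[190,110],.125);print('ferrule at',g)
E
```

```text
old 20 342 347 148 162 top [np.float64(346.5), np.float64(346.0), np.float64(345.5)]
new 15 339 344 147 151 top [np.float64(343.0), np.float64(342.0), np.float64(341.0)]
12mm shift px [[-3.5574584  -1.75862669]]
ferrule at [[ 0.62084392 -0.06956561  0.125     ]]
```

The paddle moved about 3.5 px, which matches the full 12 mm, and the pan is still centred on its zone.

```bash
python3 -c "
from workcell import bot
print(bot.job_done())"
```

```text
the job is handed in; nothing more can be done
None
```

The job is handed in (result not shown): I swung the handle round by the open side to the back, pushed the right paddle to its stop with it, and let go, with the pan still on its zone and the casserole untouched.

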